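Clear the foot plate, flip the kickstand and hold the beam screen upright

TASK

Take the green scraper block and, holding it, wipe the three brass offcuts off the black foot plate onto the table (do not touch them with the gripper), then set the scraper down on the table, off the plate, and let go of it. Then flip the orange-footed kickstand of the leaning beam screen over centre and fully down on the foot-plate side, and after that take the screen frame by its blue top bar, raise it upright and finish while still holding the bar so that the frame stays upright. Leave the other loose things (screwdriver, mouse, lens tube, post, filter case) where they are.

Things in the scene. Friction and masses are not known exactly. Their poses are not given: they have to be found in the camera images.
- hub: Fixed blue hub (base x -130 to 110, y -35 to 35 mm, 10 high; ears 50 high at x +-58). Origin on the table below the hinge line of the screen frame; x horizontal along the hinge line, which lies 35 mm up at y = 0; y across it; z up. Frame: two dark posts 12 mm thick at x = +-80 mm, white screen between. It leans to hub +y; the foot plate is on the -y side.
- plate (a point): Top centre of the fixed black foot plate, at hub x -80, y -125, z 8 mm; axes as the hub. Plate 150 (x) x 130 (y) x 8 mm thick. Beyond its -y edge the table is clear for 80 mm. Its +y edge is 25 mm from the hub's base; a blue tie of the same height joins them.
- frame (a joint): Lean of the screen frame, rad: 0 upright, positive to hub +y (away from the foot plate). Stops at 0.40 and -0.16. It swings freely and, let go, tips to a stop by its weight (about 0.6 kg with bar and kickstand); it starts at 0.40. Raising it by the bar takes 1 to 3 N.
- top_bar (a point): Centre of the blue round bar on top of the frame, diameter 16, 148 mm free length between the posts, along hub x. 235 mm from the hinge line: with lean a at hub x 0, y 235 sin a, z 35 + 235 cos a mm. Below it is a free gap of 41 mm, so fingers can close across it from above; it may turn between them as the frame rises.
- kick (a joint): Angle of the kickstand leg from the frame, rad: -0.25 folded up (start, stop), 0 along the post, growing as its tip swings up over centre and out to hub -y; 2.40 fully down (stop). Works by its weight (90 g): with the frame leaning 0.40 the dead centre, leg straight up, is at 0.40; short of it the leg falls back, well past it (0.8) it falls on down by itself. Takes about 1 N at the foot bar.
- foot_bar (a point): Centre of the orange foot bar at the kickstand's tip: diameter 12, 60 mm long, along hub x, free for 22 mm to -x and 28 mm to +x of this point (there the black leg is). The leg pivots on the frame 85 mm from the hinge line; bar 125 mm from the pivot. With lean a, kick k: hub x -136, y 85 sin a + 125 sin(a-k), z 35 + 85 cos a + 125 cos(a-k) mm. Can be pinched from above.
- scraper_grip (a point): Centre of the grip of the green scraper block, which stands loose on the table: foot 120 (x) x 32 (y) x 20 mm high, grip on top 60 (x) x 20 (y) x 42 mm high, 62 mm in all, about 160 g. This point is 42 mm above the underside. z up, x along the wiping edge. Grasp it across the 20 mm.
- chip0 (a point): A small loose brass offcut block, 14 x 12 x 8 mm, lying 8 mm high on the black foot plate; this point is its centre (12 mm above the table while on the plate, 4 mm once on the table).
- chip1 (a point): A small loose brass offcut block, 14 x 12 x 8 mm, lying 8 mm high on the black foot plate; this point is its centre (12 mm above the table while on the plate, 4 mm once on the table).
- chip2 (a point): A small loose brass offcut block, 14 x 12 x 8 mm, lying 8 mm high on the black foot plate; this point is its centre (12 mm above the table while on the plate, 4 mm once on the table).
- driver: Bystander: a screwdriver lying on the table, to be left alone; origin on the table under its middle.
- mouse: Bystander: black computer mouse, 100 x 60 x 32 mm; origin under its centre.
- lens_tube: Bystander: black lens tube standing, diameter 38 mm, 70 mm high; origin under its centre.
- post: Bystander: steel optical post standing, foot diameter 40 mm, 100 mm high; origin under its centre.
- filter_case: Bystander: grey filter case, 80 x 60 x 26 mm; origin under its centre.

How it is judged:
By the outcome, as a careful person would: the job done as asked, in the order asked, and still so for the second after the job is handed in, while the arm keeps its last pose, push and grip.
It also fails if it takes over 72 s, if anything falls off the work surface, if the arm or the gripper's body presses on something with over 40 N, if the wrist force passes 120 N, or if a joint passes its speed limit or range.

ROBOT

A 7-joint arm with a two-finger parallel gripper is mounted at the origin on the work surface. World frame = base frame: x ahead of the robot, y to its left, z up, the work surface at z = 0. Lengths are in m, angles in rad, forces in N, time in s.
With the tool pointing down it reaches from about 0.4 to 0.85 m from the base axis. Payload 10.4 kg.
Tool frame: the origin (TCP) lies at the very end of the fingers, on their centre line; the grasp point (between the pads) lies 19 mm behind it (arm.grip_point_offset is the distance from the TCP to the grasp point, in m); z points along the fingers, y is the line along which they close (so a half turn about z gives the same grasp; the last joint's range is limited). The gripper opens to 87 mm and grips with 3 to 60 N. Pads are 19 mm wide; open, the fingers measure 117 mm over their backs; the gripper's body (75 mm by 190 mm) begins 51 mm behind the grasp point.
Start: joints at [1.317, 0.332, -0.065, 1.46, 0.022, 1.35, -0.088], TCP at [0.143, -0.608, 0.2] pointing down, gripper open.
Joint ranges: [-2.6, 2.6], [-0.5, 2.12], [-1.47, 1.34], [0.16, 2.42], [-1.27, 4.41], [0.06, 2.06], [-2.6, 2.6]. Speed limits (rad/s): [2.22, 2.22, 2.79, 2.79, 3.14, 3.14, 3.14].

INTERFACE

Orientations are given as a rotation vector (axis times angle).
In Python, from workcell import arm gives the robot as it stands. The module is installed in compiled form; this text tells all that it offers.
- The arm moves only by the shell command python3 -m creep 'ROWS'. ROWS is JSON, a list of rows, each a list of 7 numbers: the turn, a rotation vector about the world's x, y, z in degrees, then the shift along the world's x, y, z in cm, then the finger opening in cm, from 0 to 8.7. In form: [[rx, ry, rz, x, y, z, claw], ...]. A call has 1 to 12 rows; each row is the pose to reach, as a shift and turn from the pose commanded when the call began; what a row does not reach only later rows make up. A row lasts 1/12 s, in which the tool goes at most 41.7 mm and 7.16 degrees, less where a joint would pass 70% of its speed; a pose out of reach is approached as far as the arm can. A call with a gripper value outside its range is refused whole. The fingers move at their own pace and stop on an object; the grip force is fixed at half the most. Time passes only in rows, so rows that repeat a pose let the fingers close. It gives the time, the measured TCP pose, the force, the opening and the grip force at its end, in the units of the state.
- arm.get_state(): the state, without advancing time (a new reading comes with each control period).
- arm.get_image(name): name is "side" or "top" or "wrist"; returns the picture (384x512x3 uint8, blue, green, red); there is no depth.
- arm.camera_model(name): a dict with "fovy" (degrees; the focal length in pixels is half the picture's height over the tangent of half this angle, whatever the lens; pixels are square), "cx", "cy" (the principal point, pixels), "cam_to_world" (4x4, takes a point from camera to world coordinates); the wrist camera has in their place "T_tool_cam" (4x4, takes a point from camera to tool coordinates, whose origin is the TCP and whose axes are the flange's). Camera axes: x right, y up, looking along -z (the intrinsics and any distortion apply to the point x, -y, -z); pixel columns grow to the right and rows downward; lengths in m; the calibration is good to about 2 mm. A picture is of the moment at which its call begins: read the wrist's pose just before it. camera_model takes no time and is no camera call.
- arm.hand_in(): hands the job in; it is judged then, once.
Trained networks look in the newest picture that a camera, given by its name, has taken for a name from the list of things; names that differ only in an ending like _2 or _b are one class to them, and where a whole thing is asked for, a point or a joint stands for the part that bears it (a point fixed in the world has none). Each returns a list of dicts, best first, with "p" (0 to 1); they miss things now and then, are a little off and sometimes report something else, mostly with a low value. They report only what shows in the picture. A call takes as long as a camera call.
- arm.look_for(target, camera): "rect" ([left, top, right, bottom] in pixels, round what is visible of it).
The state is a dict: "time_s": time; "qpos": joint angles; "joint_vel": joint speeds; "joint_efforts": joint torques, N m; "ee_pos": TCP position; "eef_rot": TCP orientation; "force": force on the tool from outside, world axes, zero at the start; "wrist_torque": the same for the moment, N m; "finger_gap": finger opening in m; "gripper_force": force on a finger pad.
Only numpy, scipy, OpenCV 4.12 (cv2) and the standard library are available. Lean on these libraries where they do the work, as an engineer would, in place of code of your own. Each camera call takes 0.05 s, during which the arm holds its last target. There are 200 camera calls.

## Working session

There is one attempt and no reset: what is moved stays moved. The work goes in short steps, Python scripts to look and compute and a shell command to move; the robot and the scene stay as the last step left them, time stands still between calls to the robot, and variables do not carry over. Pictures are saved under pics/ and viewed, at most 10 in all, crops included, and the job is handed in when it is done.

```bash
mkdir -p pics; cat > h.py <<'E'
from workcell import arm
import numpy as np, cv2
from scipy.spatial.transform import Rotation as R
def cam(name):
    m=arm.camera_model(name)
    if name=="wrist":
        s=arm.get_state(); T=np.eye(4); T[:3,:3]=R.from_rotvec(s["eef_rot"]).as_matrix(); T[:3,3]=s["ee_pos"]
        M=T@np.array(m["T_tool_cam"])
    else: M=np.array(m["cam_to_world"])
    f=192/np.tan(np.radians(m["fovy"])/2)
    return M,f,m
def undist(m,f,u,v):
    x,y=(u-m["cx"])/f,(v-m["cy"])/f
    return x,y
def atz(c,u,v,z):
    M,f,m=c; x,y=undist(m,f,u,v)
    d=M[:3,:3]@np.array([x,-y,-1.]); o=M[:3,3]
    return o+d*(z-o[2])/d[2]
def proj(c,p):
    M,f,m=c; q=np.linalg.inv(M)@np.append(p,1); 
    return m["cx"]+f*q[0]/-q[2], m["cy"]-f*q[1]/-q[2]
E
python3 - <<'E'
from h import *
for n in ["side","top","wrist"]:
    print(n,{k:(np.round(v,3).tolist() if not isinstance(v,str) else v) for k,v in arm.camera_model(n).items()})
ims=[arm.get_image(n) for n in ["top","side"]]
cv2.imwrite("pics/a.png",ims[0]);cv2.imwrite("pics/b.png",ims[1])
for c in ["top","side"]:
  for t in ["hub","plate","frame","top_bar","foot_bar","scraper_grip","chip0","driver","mouse","lens_tube","post","filter_case"]:
    try: print(c,t,[(np.round(d["rect"]).tolist(),round(d["p"],2)) for d in arm.look_for(t,c)[:4]])
    except Exception as e: print(t,e)
s=arm.get_state();print(s["time_s"],s["ee_pos"],s["eef_rot"])
E
```

```text
side {'fovy': 57.184, 'cx': 252.446, 'cy': 191.431, 'cam_to_world': [[-0.706, 0.455, -0.543, 0.065], [-0.708, -0.453, 0.541, 0.517], [0.001, 0.766, 0.642, 0.766], [0.0, 0.0, 0.0, 1.0]]}
top {'fovy': 55.907, 'cx': 255.74, 'cy': 198.368, 'cam_to_world': [[0.014, 0.98, -0.197, 0.319], [-1.0, 0.014, 0.001, -0.002], [0.004, 0.197, 0.98, 1.441], [0.0, 0.0, 0.0, 1.0]]}
wrist {'fovy': 64.964, 'cx': 256.594, 'cy': 190.052, 'T_tool_cam': [[-0.0, 0.971, 0.241, 0.066], [1.0, 0.0, -0.001, 0.0], [-0.001, 0.241, -0.971, -0.184], [0.0, 0.0, 0.0, 1.0]]}
top hub [([191.0, 155.0, 277.0, 231.0], 0.56)]
top plate [([192.0, 156.0, 279.0, 235.0], 0.78)]
top frame [([194.0, 158.0, 235.0, 234.0], 0.81)]
top top_bar [([194.0, 160.0, 232.0, 228.0], 0.8)]
top foot_bar [([195.0, 213.0, 221.0, 232.0], 0.67)]
top scraper_grip [([322.0, 205.0, 341.0, 237.0], 0.79)]
top chip0 []
top driver [([193.0, 214.0, 219.0, 230.0], 0.59), ([157.0, 243.0, 174.0, 261.0], 0.51)]
top mouse [([135.0, 175.0, 153.0, 205.0], 0.61)]
top lens_tube [([317.0, 162.0, 328.0, 175.0], 0.66)]
top post [([176.0, 161.0, 188.0, 172.0], 0.67)]
top filter_case [([350.0, 174.0, 367.0, 196.0], 0.89)]
side hub [([161.0, 174.0, 302.0, 276.0], 0.95)]
side plate [([160.0, 173.0, 307.0, 272.0], 0.59)]
side frame [([158.0, 174.0, 245.0, 252.0], 0.97), ([275.0, 151.0, 284.0, 174.0], 0.3)]
side top_bar [([161.0, 174.0, 248.0, 254.0], 0.9)]
side foot_bar [([209.0, 228.0, 238.0, 243.0], 0.7)]
side scraper_grip [([315.0, 176.0, 345.0, 208.0], 0.92)]
side chip0 []
side driver [([136.0, 347.0, 224.0, 362.0], 0.63)]
side mouse [([84.0, 289.0, 122.0, 331.0], 0.69)]
side lens_tube [([276.0, 152.0, 284.0, 175.0], 0.79)]
side post [([124.0, 236.0, 143.0, 270.0], 0.57)]
side filter_case [([303.0, 150.0, 334.0, 170.0], 0.76)]
1.3 [ 0.14301962 -0.6084183   0.20046177] [3.12067069e+00 3.61777164e-01 7.53535312e-05]
```

```bash
python3 - <<'E'
import cv2
a=cv2.imread("pics/a.png");b=cv2.imread("pics/b.png")
cv2.imwrite("pics/a1.png",cv2.resize(a[130:280,120:380],None,fx=3.07,fy=3.07,interpolation=cv2.INTER_CUBIC)[:600,:800])
cv2.imwrite("pics/b1.png",cv2.resize(b[130:370,80:360],None,fx=2.5,fy=2.5,interpolation=cv2.INTER_CUBIC))
E
```

```text
(no output)
```

View pics/a1.png

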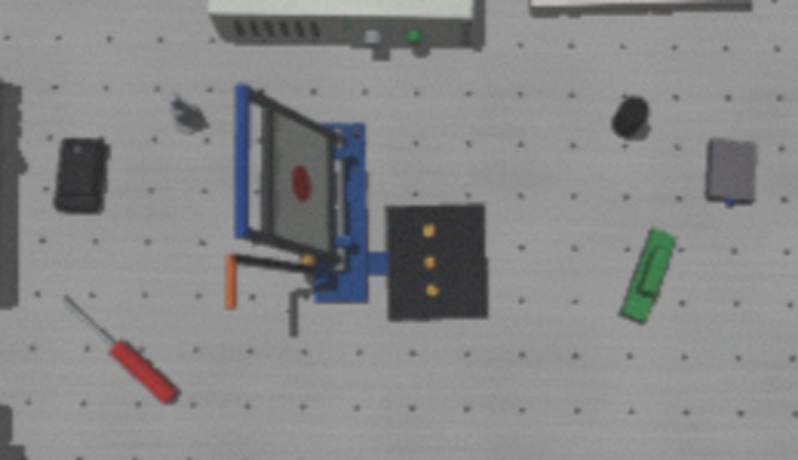

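View pics/b1.png

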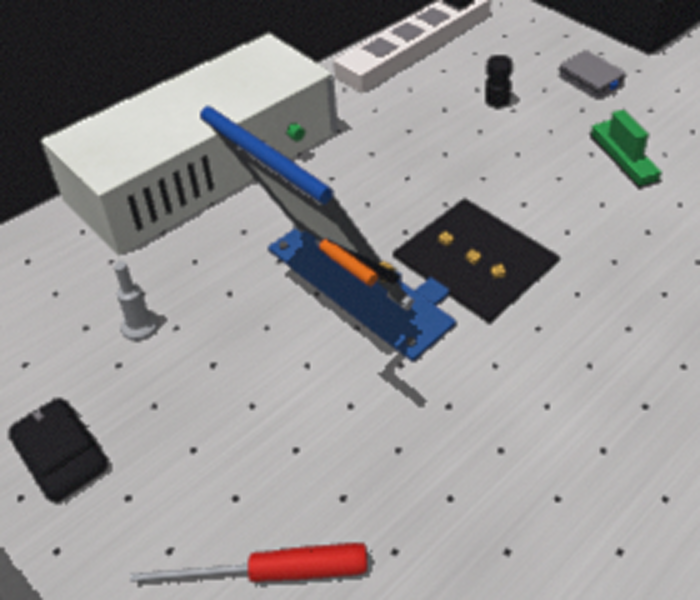

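```bash
python3 - <<'E'
from h import *
c=cam("top")
g=lambda u,v,z:atz(c,u/3.07+120,v/3.07+130,z)
P=np.array([g(386,206,.008),g(485,203,.008),g(489,319,.008),g(388,320,.008)]);print(np.round(P,3))
d=(P[0]-P[3])+(P[1]-P[2]);th=np.arctan2(d[1],d[0]);pc=P.mean(0);print("plate",pc,np.degrees(th))
Rz=R.from_euler('z',th).as_matrix();hub=pc-Rz@np.array([-.08,-.125,.008]);print("hub",hub)
S=np.array([g(652,228,.02),g(677,237,.02),g(643,323,.02),g(619,314,.02)]);d=S[0]-S[3]+S[1]-S[2]
print("scr",S.mean(0),np.degrees(np.arctan2(d[1],d[0])),np.linalg.norm(d)/2)
for q in [(428,231),(429,262),(432,291)]: 
  p=g(*q,.012);print("chip",p,Rz.T@(p-pc))
fb=g(230,282,.25)
a=.4;k=-.25
w=lambda p:Rz@np.array(p)+hub
for n,p in dict(foot=[-.136,.085*np.sin(a)+.125*np.sin(a-k),.035+.085*np.cos(a)+.125*np.cos(a-k)],bar=[0,.235*np.sin(a),.035+.235*np.cos(a)],barup=[0,0,.27]).items():
  x=w(p);u=np.array(proj(c,x));print(n,x,(u-[120,130])*3.07, (np.array(proj(cam("side"),x))-[80,130])*2.5)
s=arm.get_state();print(R.from_rotvec(s["eef_rot"]).as_matrix().round(3))
E
```

```text
[[ 0.611  0.037  0.008]
 [ 0.617 -0.093  0.008]
 [ 0.465 -0.099  0.008]
 [ 0.461  0.031  0.008]]
plate [ 0.53870953 -0.03099736  0.008     ] 2.0671671504141154
hub [6.14148588e-01 9.68069792e-02 6.93889390e-18]
scr [ 0.52288748 -0.30304294  0.02      ] -22.355550178522698 0.12169616731201233
chip [ 0.57808525 -0.0187351   0.012     ] [0.0397924  0.01083396 0.004     ]
chip [ 0.53716619 -0.02052353  0.012     ] [-0.00116454  0.01052269  0.004     ]
chip [ 0.49933482 -0.02484804  0.012     ] [-0.03912728  0.0075656   0.004     ]
foot [0.47431441 0.20057941 0.21280066] [232.03820421 287.82393709] [354.9637032  264.17398366]
bar [0.61084761 0.18826074 0.25144933] [243.43169497 160.23399039] [264.31330447 149.87670457]
barup [0.61414859 0.09680698 0.27      ] [325.27269659 154.38522821] [337.29034835  90.3823007 ]
[[ 0.973  0.229  0.   ]
 [ 0.229 -0.973 -0.   ]
 [ 0.     0.    -1.   ]]
```

```bash
python3 -m creep '[[0,0,-35.6,38,30.5,-5,8.7],[0,0,-35.6,38,30.5,-5,8.7],[0,0,-35.6,38,30.5,-5,8.7],[0,0,-35.6,38,30.5,-5,8.7],[0,0,-35.6,38,30.5,-5,8.7],[0,0,-35.6,38,30.5,-5,8.7],[0,0,-35.6,38,30.5,-5,8.7],[0,0,-35.6,38,30.5,-5,8.7],[0,0,-35.6,38,30.5,-5,8.7],[0,0,-35.6,38,30.5,-5,8.7],[0,0,-35.6,38,30.5,-5,8.7],[0,0,-35.6,38,30.5,-5,8.7]]'
```

```text
time_s: 2.3
ee_pos: [0.523, -0.3031, 0.1507]
eef_rot: [3.081, -0.61, 0.001]
force: [1.4, -1.6, 0.4]
finger_gap: 0.0869
gripper_force: 0.0
```

```bash
python3 - <<'E'
from h import *
s=arm.get_state();c=cam("wrist");im=arm.get_image("wrist");cv2.imwrite("pics/w1.png",im)
print(arm.look_for("scraper_grip","wrist"),s["joint_vel"].round(3) if hasattr(s["joint_vel"],'round') else 0)
hsv=cv2.cvtColor(im,cv2.COLOR_BGR2HSV);m=cv2.inRange(hsv,(45,90,40),(85,255,255))
n,l,st,ce=cv2.connectedComponentsWithStats(m);i=1+st[1:,4].argmax();print(st[i])
cn=max(cv2.findContours(m,cv2.RETR_EXTERNAL,cv2.CHAIN_APPROX_NONE)[0],key=cv2.contourArea)
b=cv2.boxPoints(cv2.minAreaRect(cn));print(b.round())
print([atz(c,*q,.02).round(4).tolist() for q in b]); np.set_printoptions(precision=4,suppress=True)
print(proj(c,s["ee_pos"]))
E
```

```text
[{'rect': [239.9, 123.8, 275.2, 230.3], 'p': 0.95}] [-0.65   0.414 -0.207 -0.404  0.18   0.021 -0.867]
[ 238  118   32  109 2830]
[[238. 118.]
 [268. 118.]
 [269. 226.]
 [239. 226.]]
[[0.5888, -0.3097, 0.02], [0.5775, -0.3381, 0.02], [0.4688, -0.2959, 0.02], [0.4812, -0.2649, 0.02]]
(np.float64(256.6779418580629), np.float64(220.7732531228055))
```

View pics/w1.png

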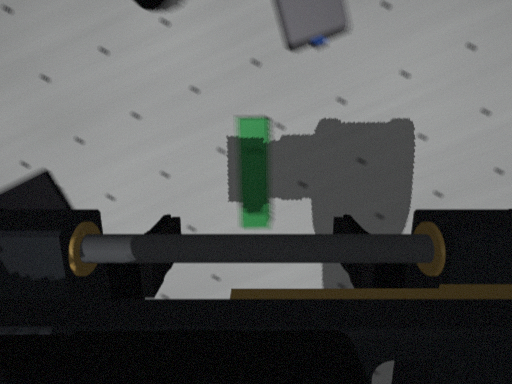

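```bash
cat >> h.py <<'E'
def scr():
    np.set_printoptions(precision=4,suppress=True)
    s=arm.get_state();c=cam("wrist");im=arm.get_image("wrist")
    hsv=cv2.cvtColor(im,cv2.COLOR_BGR2HSV);m=cv2.inRange(hsv,(45,90,40),(85,255,255))
    cn=max(cv2.findContours(m,cv2.RETR_EXTERNAL,cv2.CHAIN_APPROX_NONE)[0],key=cv2.contourArea)
    b=cv2.boxPoints(cv2.minAreaRect(cn));P=np.array([atz(c,*q,.02) for q in b]);print(b.round().tolist(),P,P.mean(0))
    d=P[0]-P[3]+P[1]-P[2];print(np.degrees(np.arctan2(d[1],d[0])));r=R.from_rotvec(s["eef_rot"]).as_matrix();print("tool",s["ee_pos"],np.degrees(np.arctan2(r[1,0],r[0,0])),s["time_s"],np.abs(s["joint_vel"]).max())
    return im
E
python3 -c "
from h import *
scr()"
```

```text
[[250.0, 230.0], [250.0, 121.0], [281.0, 121.0], [281.0, 230.0]] [[ 0.4765 -0.2683  0.02  ]
 [ 0.5856 -0.3126  0.02  ]
 [ 0.5739 -0.3418  0.02  ]
 [ 0.4638 -0.3002  0.02  ]] [ 0.5249 -0.3057  0.02  ]
68.24529662943107
tool [ 0.5269 -0.2968  0.1498] -21.7798319909047 2.4 0.08256687293289924
```

```bash
python3 -m creep '[[0,0,0,0.2,-0.2,-3,8.7],[0,0,0,0.2,-0.2,-6,6],[0,0,0,0.2,-0.2,-9,5.5],[0,0,0,0.2,-0.2,-11.5,5],[0,0,0,0.2,-0.2,-12.5,5],[0,0,0,0.2,-0.2,-12.5,5],[0,0,0,0.2,-0.2,-12.5,1],[0,0,0,0.2,-0.2,-12.5,1],[0,0,0,0.2,-0.2,-12.5,1],[0,0,0,0.2,-0.2,-12.5,1],[0,0,0,0.2,-0.2,-12.5,1],[0,0,0,0.2,-0.2,-12.5,1]]'
```

```text
time_s: 3.45
ee_pos: [0.524, -0.3066, 0.0263]
eef_rot: [3.082, -0.609, 0.001]
force: [0.6, 1.3, 0.7]
finger_gap: 0.0216
gripper_force: 0.3
```

```bash
python3 -m creep '[[0,0,0,0,0,0,1],[0,0,0,0,0,0,1],[0,0,0,0,0,3,1],[0,0,0,0,0,7,1],[0,0,6,0.3,3,9,1],[0,0,12,0.6,7,10,1],[0,0,19,0.8,11,10,1],[0,0,24.4,1.2,15,10,1],[0,0,24.4,1.2,19,10,1],[0,0,24.4,1.2,23,10,1],[0,0,24.4,1.2,26,10,1],[0,0,24.4,1.2,28,10,1]]'; python3 - <<'E'
from h import *
s=arm.get_state();print(s["finger_gap"],s["gripper_force"],s["force"])
E
```

```text
time_s: 4.45
ee_pos: [0.5351, -0.0224, 0.1257]
eef_rot: [-3.14, -0.062, 0.0]
force: [0.4, 0.5, -0.2]
finger_gap: 0.02
gripper_force: 29.7
0.020018923994395702 29.733988344669342 [ 0.38612548  0.49649705 -0.22778455]
```

```bash
python3 - <<'E'
from h import *
for i in range(2):
    c=cam("wrist");im=arm.get_image("wrist")
cv2.imwrite("pics/w2.png",im)
np.savez("w2.npz",M=c[0])
hsv=cv2.cvtColor(im,cv2.COLOR_BGR2HSV);m=cv2.inRange(hsv,(12,100,90),(35,255,255))
n,l,st,ce=cv2.connectedComponentsWithStats(m)
for i in range(1,n):
    if st[i,4]>15: print(st[i],atz(c,*ce[i],.012))
print([ (d["rect"],d["p"]) for d in arm.look_for("chip0","wrist")]);print(arm.get_state()["ee_pos"])
E
```

```text
[ 27 215  32  20 469] [0.47924166 0.20327017 0.012     ]
[200 223  11  53 318] [0.46066558 0.03435903 0.012     ]
[303 222  11  54 338] [ 0.46661954 -0.07822635  0.012     ]
[  89  285  348   14 3546] [ 0.41160689 -0.0457539   0.012     ]
[([1.0, 2.3, 340.5, 237.4], 0.29)]
[ 0.5354252  -0.02476057  0.1255841 ]
```

View pics/w2.png

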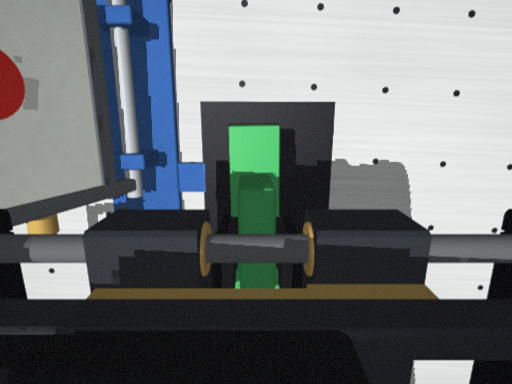

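```bash
python3 - <<'E'
from h import *
np.set_printoptions(precision=4,suppress=True)
c=cam("wrist");c=(np.load("w2.npz")["M"],c[1],c[2])
A=atz(c,201,102.5,.008);B=atz(c,335,102,.008);print(A,B,np.linalg.norm(A-B),np.degrees(np.arctan2(*(A-B)[:2])))
th=np.radians(2.07);Rz=R.from_euler('z',th).as_matrix();pc=np.array([.5387,-.031,.008])
print(pc+Rz@[.075,.065,0],pc+Rz@[.075,-.065,0])
print(arm.get_state()["ee_pos"])
E
```

```text
[0.6108 0.0377 0.008 ] [ 0.6167 -0.091   0.008 ] 0.12880399289949865 -2.626278106485542
[0.6113 0.0367 0.008 ] [ 0.616  -0.0932  0.008 ]
[ 0.5354 -0.0248  0.1256]
```

```bash
python3 -m creep '[[0,0,0,0,2,0,1],[0,0,0,0,3.6,-2,1],[0,0,0,0,3.6,-5,1],[0,0,0,0,3.6,-7.5,1],[0,0,0,0,3.6,-8.5,1],[0,0,0,0,3.6,-9,1],[0,0,0,0,3.6,-9.1,1],[0,0,0,0,3.6,-9.1,1]]'; python3 - <<'E'
from h import *
s=arm.get_state();print(s["ee_pos"],s["force"])
im=arm.get_image("side");cv2.imwrite("pics/s2.png",cv2.resize(im[170:290,180:340],None,fx=4,fy=4,interpolation=cv2.INTER_CUBIC))
E
```

```text
time_s: 5.27
ee_pos: [0.5364, 0.0088, 0.0356]
eef_rot: [3.141, 0.054, 0.002]
force: [0.1, -0.3, -1.2]
finger_gap: 0.0198
gripper_force: 29.9
[0.53643486 0.00884484 0.03558131] [ 0.09178404 -0.30726993 -1.21167857]
```

View pics/s2.png

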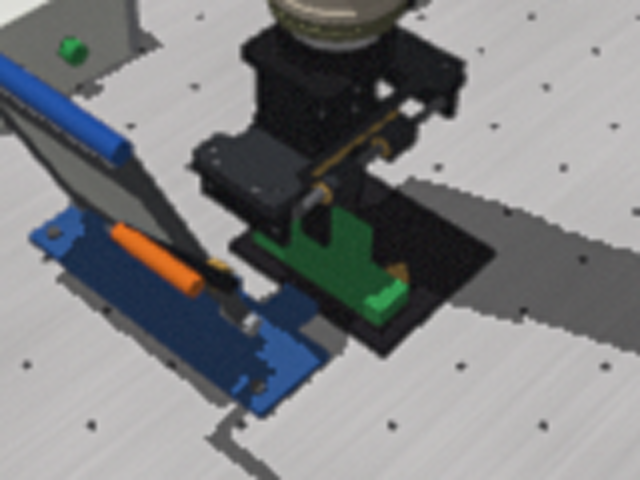

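```bash
python3 -m creep '[[0,0,0,0,-0.4,-0.1,1],[0,0,0,0.05,-1.4,-0.1,1],[0,0,0,0.1,-2.6,-0.1,1],[0,0,0,0.15,-3.8,-0.1,1],[0,0,0,0.2,-5,-0.1,1],[0,0,0,0.2,-6.3,-0.1,1],[0,0,0,0.3,-7.6,-0.1,1],[0,0,0,0.3,-8.9,-0.1,1],[0,0,0,0.4,-10.2,-0.1,1],[0,0,0,0.4,-11.5,-0.1,1],[0,0,0,0.45,-12.7,-0.1,1],[0,0,0,0.5,-13.6,-0.1,1]]'; python3 - <<'E'
from h import *
s=arm.get_state();print(s["ee_pos"],s["force"])
im=arm.get_image("side");cv2.imwrite("pics/s3.png",cv2.resize(im[150:290,180:340],None,fx=4,fy=4,interpolation=cv2.INTER_CUBIC))
E
```

```text
time_s: 6.32
ee_pos: [0.5404, -0.1286, 0.0335]
eef_rot: [3.141, 0.053, -0.0]
force: [0.3, -0.0, -1.2]
finger_gap: 0.0197
gripper_force: 29.9
[ 0.54044358 -0.12863226  0.03354383] [ 0.25608589 -0.0062665  -1.16981218]
```

View pics/s3.png

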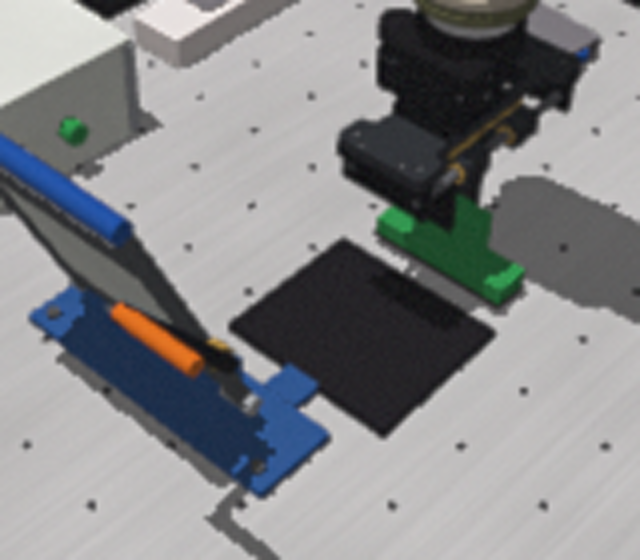

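```bash
python3 -m creep '[[0,0,0,0,0.1,2,1],[0,0,0,0,0.1,5,1],[0,0,0,-0.3,-3,6,1],[0,0,0,-0.6,-7,6,1],[0,0,0,-1,-11,6,1],[0,0,0,-1,-14.5,5,1],[0,0,0,-1,-16.7,3,1],[0,0,0,-1,-17.5,1,1],[0,0,0,-1,-17.5,0,1],[0,0,0,-1,-17.5,-0.5,1],[0,0,0,-1,-17.5,-0.8,1],[0,0,0,-1,-17.5,-0.85,1]]'; python3 - <<'E'
from h import *
s=arm.get_state();print(s["ee_pos"],s["force"])
E
```

```text
time_s: 7.37
ee_pos: [0.5315, -0.2998, 0.026]
eef_rot: [-3.141, -0.059, -0.001]
force: [-0.1, -0.5, -1.3]
finger_gap: 0.0198
gripper_force: 29.9
[ 0.53148716 -0.29975858  0.02595283] [-0.06359893 -0.52109839 -1.27751759]
```

```bash
python3 -m creep '[[0,0,0,0,0,-0.05,1],[0,0,0,0,0,-0.1,1],[0,0,0,0,0,-0.1,1],[0,0,0,0,0,-0.1,1]]'
```

```text
time_s: 7.7
ee_pos: [0.5319, -0.3002, 0.0257]
eef_rot: [3.141, 0.058, 0.003]
force: [-1.7, 3.5, 5.9]
finger_gap: 0.0194
gripper_force: 30.0
```

```bash
python3 -m creep '[[0,0,0,0,0,0.05,5],[0,0,0,0,0,0.05,5],[0,0,0,0,0,0.1,5],[0,0,0,0,0,0.1,5],[0,0,0,0,0,3,5],[0,0,0,0,0,7,5],[0,0,0,0,0,11,5],[0,0,0,0,0,15,5],[0,0,0,-1,2,19,5],[0,0,0,-3,5,22,5],[0,0,0,-4,9,25,5],[0,0,0,-5,13,26.6,5]]'; python3 - <<'E'
from h import *
np.set_printoptions(precision=4,suppress=True)
ims=[arm.get_image(n) for n in ["side","top"]]
for c in ["side","top"]:
  print(c,[(d["rect"],d["p"]) for d in arm.look_for("scraper_grip",c)],[(d["rect"],d["p"]) for d in arm.look_for("chip0",c)])
a=cv2.resize(ims[0][140:260,230:370],None,fx=4,fy=4,interpolation=cv2.INTER_CUBIC);cv2.imwrite("pics/s4.png",a)
E
```

```text
time_s: 8.7
ee_pos: [0.4848, -0.1892, 0.2838]
eef_rot: [3.139, 0.052, 0.004]
force: [0.3, 0.4, 0.4]
finger_gap: 0.0497
gripper_force: 0.0
side [([309.3, 174.6, 345.5, 204.8], 0.79), ([86.7, 288.1, 122.3, 331.5], 0.29)] []
top [] []
```

View pics/s4.png

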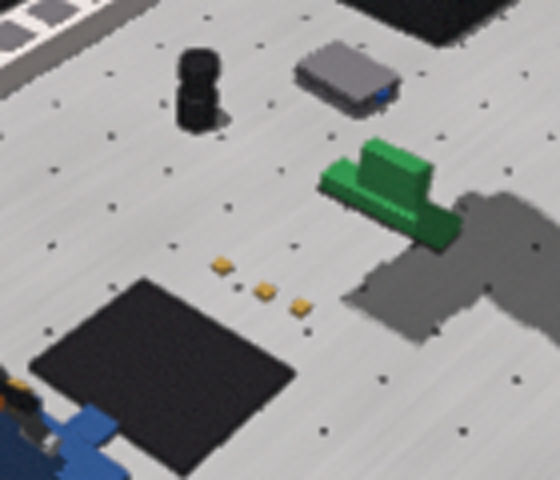

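```bash
python3 -m creep '[[0,0,0,-0.5,3,0,4],[0,0,0,-1,7,0,4],[0,0,0,-1.3,11,0,4],[0,0,0,-1.3,15,0,4],[0,0,0,-1.3,19,0,4],[0,0,0,-1.3,23,0,4],[0,0,0,-1.3,27,0,4],[0,0,0,-1.3,31,0,4],[0,0,0,-1.3,34,0,4],[0,0,0,-1.3,36,0,4],[0,0,0,-1.3,36.9,0,4],[0,0,0,-1.3,36.9,0,4]]'; python3 - <<'E'
from h import *
np.set_printoptions(precision=4,suppress=True)
for i in range(2): c=cam("wrist");im=arm.get_image("wrist")
cv2.imwrite("pics/w5.png",im);ee=arm.get_state()["ee_pos"]
hsv=cv2.cvtColor(im,cv2.COLOR_BGR2HSV);m=cv2.inRange(hsv,(5,150,90),(18,255,255))
n,l,st,ce=cv2.connectedComponentsWithStats(m)
for i in range(1,n):
    if st[i,4]>30: print(st[i],ce[i],atz(c,*ce[i],.213))
print(arm.look_for("foot_bar","wrist"),ee, proj(c,[.474,.2006,.213]))
E
```

```text
time_s: 10.0
ee_pos: [0.4722, 0.1808, 0.2805]
eef_rot: [-3.14, -0.058, 0.003]
force: [-0.4, -0.7, -0.4]
finger_gap: 0.0401
gripper_force: 0.0
[222 147  15  69 795] [228.8755 181.7899] [0.4824 0.2028 0.213 ]
[{'rect': [221.2, 138.6, 308.2, 219.9], 'p': 0.85}] [0.4728 0.1781 0.2807] (np.float64(231.32307720985295), np.float64(191.46256611655426))
```

View pics/w5.png

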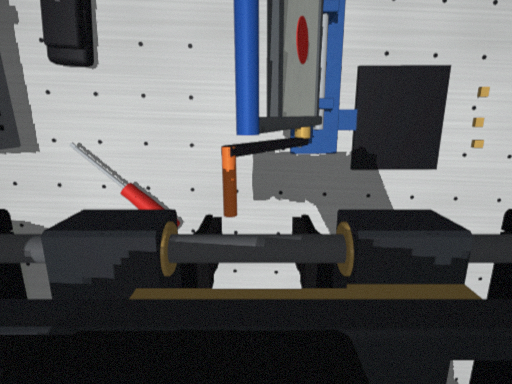

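```bash
python3 - <<'E'
from h import *
s=arm.get_state();print(s["qpos"],s["joint_vel"],s["ee_pos"],s["time_s"])
E
python3 -m creep '[[0,0,0,0,0,0,4],[0,0,0,0,0,0,4],[0,0,0,0,0,0,4]]'
```

```text
[ 0.30126663  0.09259199 -0.7927482   1.60503649  0.0663796   1.47278588
 -2.03418526] [ 7.13933889e-03 -8.19084108e-03  1.15451969e-05  1.90371332e-03
 -1.40833685e-03  3.70919141e-04 -5.10845927e-03] [0.47286868 0.17764324 0.2808649 ] 10.15
time_s: 10.4
ee_pos: [0.4725, 0.1789, 0.2814]
eef_rot: [3.141, 0.053, 0.0]
force: [-0.0, 0.7, 0.2]
finger_gap: 0.0398
gripper_force: 0.0
```

```bash
python3 -m creep '[[0,0,0,-0.2,1.2,0,4],[0,0,0,-0.25,2.4,-1,4],[0,0,0,-0.25,2.4,-3,4],[0,0,0,-0.25,2.4,-5,4],[0,0,0,-0.25,2.4,-7,4],[0,0,0,-0.25,2.4,-8.5,4],[0,0,0,-0.25,2.4,-8.9,4],[0,0,0,-0.25,2.4,-8.9,3],[0,0,0,-0.25,2.4,-8.9,2.4],[0,0,0,-0.25,2.4,-8.9,2],[0,0,0,-0.25,2.4,-8.9,2]]'; python3 - <<'E'
from h import *
s=arm.get_state();print(s["qpos"].round(2),s["ee_pos"],s["gripper_force"])
im=arm.get_image("side");cv2.imwrite("pics/s6.png",cv2.resize(im[120:280,140:300],None,fx=3.7,fy=3.7,interpolation=cv2.INTER_CUBIC))
E
```

```text
time_s: 11.32
ee_pos: [0.4703, 0.2041, 0.1934]
eef_rot: [-3.141, -0.055, -0.002]
force: [0.1, 0.1, -0.3]
finger_gap: 0.0234
gripper_force: 0.0
[ 0.25  0.16 -0.82  1.73  0.12  1.3  -2.13] [0.47029671 0.20408453 0.19340886] 0.0
```

View pics/s6.png

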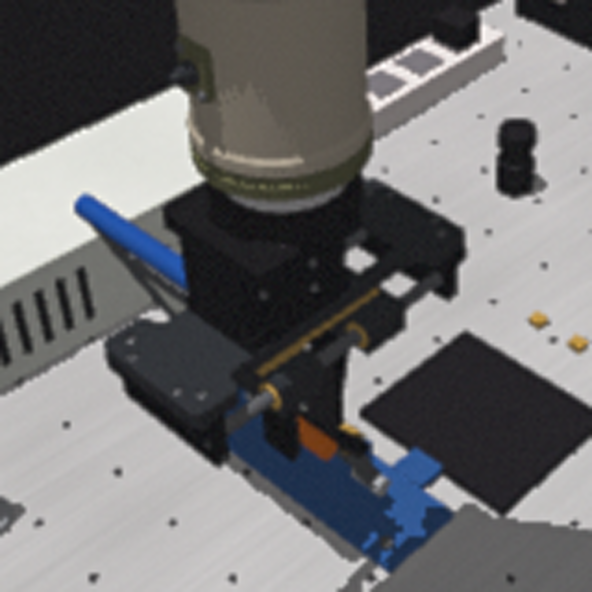

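```bash
python3 -m creep '[[0,0,0,0,-1.3,0.9,2],[0,0,0,0.1,-2.7,1.6,2],[0,0,0,0.15,-3.9,2.0,2],[0,0,0,0.2,-5.1,2.3,2],[0,0,0,0.25,-6.3,2.5,2],[0,0,0,0.3,-7.6,2.55,2],[0,0,0,0.3,-8.8,2.5,2],[0,0,0,0.35,-10.0,2.3,2],[0,0,0,0.4,-11.2,2,2],[0,0,0,0.45,-12.4,1.6,2],[0,0,0,0.5,-13.5,1.1,2],[0,0,0,0.55,-14.6,0.4,2]]'; python3 - <<'E'
from h import *
s=arm.get_state();print(s["qpos"].round(2),s["ee_pos"],s["gripper_force"])
im=arm.get_image("side");cv2.imwrite("pics/s7.png",cv2.resize(im[120:280,140:300],None,fx=3.7,fy=3.7,interpolation=cv2.INTER_CUBIC))
E
```

```text
time_s: 12.37
ee_pos: [0.4757, 0.0572, 0.1967]
eef_rot: [3.141, 0.056, 0.002]
force: [0.2, 0.3, 0.1]
finger_gap: 0.0205
gripper_force: 0.0
[ 0.46  0.05 -0.69  1.81  0.04  1.29 -1.77] [0.4757064  0.05722653 0.19667996] 0.0
```

View pics/s7.png

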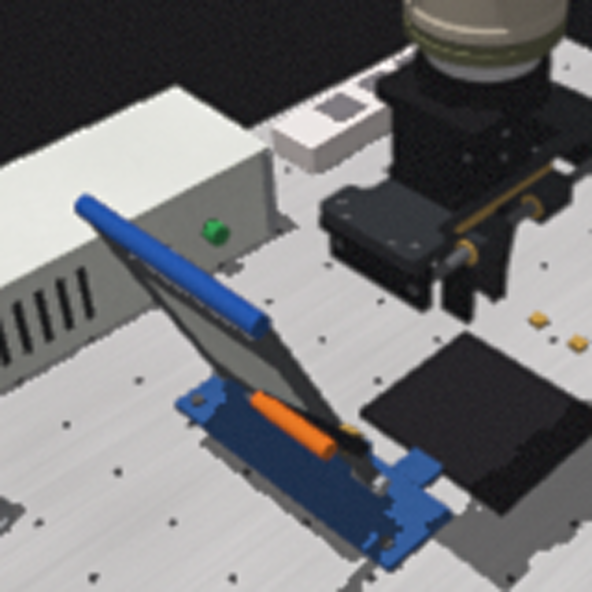

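```bash
python3 - <<'E'
from h import *
np.set_printoptions(precision=4,suppress=True)
m=arm.camera_model("wrist");T=np.eye(4);T[:3,:3]=R.from_rotvec([3.141,.056,0]).as_matrix();T[:3,3]=[.4728,.178,.2807]
w=cam("wrist");cw=(T@np.array(m["T_tool_cam"]),w[1],w[2]);cs=cam("side");ct=cam("top")
def tri(L):
    A=np.zeros((3,3));b=np.zeros(3);rays=[]
    for c,u,v in L:
        o=c[0][:3,3];d=atz(c,u,v,0)-o;d/=np.linalg.norm(d);P=np.eye(3)-np.outer(d,d);A+=P;b+=P@o;rays.append((o,d))
    p=np.linalg.solve(A,b);return p,[np.linalg.norm(np.cross(p-o,d)) for o,d in rays]
S=lambda x,y:(cs,140+x/3.7,120+y/3.7)
Tt=lambda x,y:(ct,120+x/3.07,130+y/3.07)
print("near end",tri([S(329,452),(cw,230.5,216)]),tri([S(329,452),Tt(230,307)]))
print("far end",tri([S(256,398),(cw,228,147)]),tri([S(256,398),Tt(231,256)]))
print("topbar near",tri([S(262,327),(cw,247,133),Tt(241,236)]),"far",tri([S(82,203),Tt(242,87)]))
for p in ([.0,.0,0],): pass
for c,n in((cs,"s"),(cw,"w"),(ct,"t")): print(n,proj(c,[.474,.2006,.213]))
print([d for d in arm.look_for("foot_bar","side")])
E
```

```text
near end (array([0.4516, 0.2006, 0.2106]), [np.float64(0.0005944248534219799), np.float64(0.0005944248534221272)]) (array([0.4525, 0.2016, 0.2107]), [np.float64(0.0008441415026900916), np.float64(0.0008441415026901219)])
far end (array([0.5125, 0.2035, 0.2117]), [np.float64(0.0006052563329631773), np.float64(0.0006052563329633911)]) (array([0.5108, 0.2041, 0.213 ]), [np.float64(0.0010890116673741112), np.float64(0.0010890116673743287)])
topbar near (array([0.526 , 0.1865, 0.2489]), [np.float64(0.001282378264650036), np.float64(0.00036817324029425695), np.float64(0.0011594840676136754)]) far (array([0.6953, 0.1941, 0.2521]), [np.float64(0.0008279619751728459), np.float64(0.0008279619751728816)])
s (np.float64(222.07055458601494), np.float64(235.68778634491247))
w (np.float64(230.05947632265847), np.float64(191.80891927640604))
t (np.float64(195.5628347499204), np.float64(223.83779268663127))
[]
```

```bash
python3 -m creep '[[0,0,0,-0.3,0,3,4],[0,0,0,-0.5,0,6,4],[0,0,0,-0.6,2.5,7.5,4],[0,0,0,-0.7,6,7.5,4],[0,0,0,-0.7,9.5,7.5,4],[0,0,0,-0.7,12.5,7,4],[0,0,0,-0.7,14.5,6,4],[0,0,0,-0.7,14.5,4,4],[0,0,0,-0.7,14.5,2,4],[0,0,0,-0.7,14.5,0.5,4],[0,0,0,-0.7,14.5,-0.5,4],[0,0,0,-0.7,14.5,-0.8,4]]'; python3 -m creep '[[0,0,0,0,0,0,4],[0,0,0,0,0,0,3],[0,0,0,0,0,0,2],[0,0,0,0,0,0,1],[0,0,0,0,0,0,0.6],[0,0,0,0,0,0,0.6],[0,0,0,0,0,0,0.6],[0,0,0,0,0,0,0.6]]'
```

```text
time_s: 13.47
ee_pos: [0.4675, 0.203, 0.187]
eef_rot: [3.141, 0.056, -0.003]
force: [0.2, -0.9, -0.4]
finger_gap: 0.0401
gripper_force: 0.0
time_s: 14.13
ee_pos: [0.4684, 0.2027, 0.1886]
eef_rot: [3.141, 0.055, 0.001]
force: [0.5, -1.3, 3.0]
finger_gap: 0.0107
gripper_force: 30.0
```

```bash
cat >> h.py <<'E'
def orange():
    s=arm.get_state();im=arm.get_image("side");hsv=cv2.cvtColor(im,cv2.COLOR_BGR2HSV);m=cv2.inRange(hsv,(5,150,90),(18,255,255))
    m[:, :150]=0; m[:,360:]=0
    n,l,st,ce=cv2.connectedComponentsWithStats(m)
    for i in range(1,n):
        if st[i,4]>8: print(st[i],ce[i].round(1))
    hsvb=cv2.inRange(hsv,(105,120,60),(125,255,255)); n,l,st,ce=cv2.connectedComponentsWithStats(hsvb)
    for i in range(1,n):
        if st[i,4]>60: print("blue",st[i],ce[i].round(1))
    print(s["ee_pos"].round(4),s["force"].round(1),s["finger_gap"],s["gripper_force"],s["time_s"])
E
python3 -c "
from h import *
orange()"
python3 -m creep '[[0,0,0,0,-0.6,0.5,0.6],[0,0,0,0,-1.3,0.9,0.6],[0,0,0,0.1,-2,1.3,0.6],[0,0,0,0.1,-2.7,1.6,0.6],[0,0,0,0.1,-2.7,1.6,0.6]]'
python3 -c "
from h import *
orange()"
```

```text
[299  94  41  18  96] [319.  102.3]
[208 226   4   4  12] [209.3 227.3]
[225 236   6   8  31] [227. 240.]
blue [161 173  31  26 231] [176.6 184.9]
blue [203 234  59  40 942] [235.4 253.3]
[0.4684 0.2027 0.1886] [ 0.5 -1.3  3. ] 0.010719741642589972 30.002169907093048 14.1333
time_s: 14.6
ee_pos: [0.4695, 0.1753, 0.2055]
eef_rot: [-3.14, -0.054, -0.001]
force: [-0.1, 3.6, 3.5]
finger_gap: 0.0113
gripper_force: 30.0
[299  94  41  18  96] [319.  102.3]
[234 224   6   8  28] [236.1 227.7]
blue [161 173  35  23 228] [176.6 184.6]
blue [ 188  223   74   51 1196] [228.6 248.9]
[0.4695 0.1753 0.2055] [-0.1  3.6  3.5] 0.011267518505013115 29.998560547828674 14.6
```

```bash
python3 -m creep '[[0,0,0,0,-0.8,0.3,0.6],[0,0,0,0.05,-1.6,0.55,0.6],[0,0,0,0.1,-2.4,0.7,0.6],[0,0,0,0.1,-3.2,0.85,0.6],[0,0,0,0.15,-4.0,0.92,0.6],[0,0,0,0.15,-4.9,0.95,0.6],[0,0,0,0.2,-5.7,0.92,0.6],[0,0,0,0.2,-6.5,0.85,0.6],[0,0,0,0.25,-7.3,0.7,0.6],[0,0,0,0.3,-8.5,0.4,0.6],[0,0,0,0.35,-9.7,0,0.6],[0,0,0,0.35,-9.7,0,0.6]]'
python3 -c "
from h import *
orange()"
```

```text
time_s: 15.65
ee_pos: [0.4725, 0.0759, 0.2031]
eef_rot: [3.14, 0.051, -0.003]
force: [2.2, -0.5, 0.4]
finger_gap: 0.0111
gripper_force: 30.0
[299  94  41  18  99] [319.1 102.2]
[265 202   5   6  18] [267.2 204.9]
blue [161 173  52  39 391] [186.6 191.7]
blue [ 188  222   74   52 1236] [227.8 248.2]
[0.4725 0.0759 0.2031] [ 2.2 -0.5  0.4] 0.011114617945395169 29.99015986919403 15.65
```

```bash
python3 -m creep '[[0,0,0,0.05,-1.1,-0.6,0.6],[0,0,0,0.05,-2.2,-1.2,0.6],[0,0,0,0.1,-3.2,-2,0.6],[0,0,0,0.15,-4.1,-2.8,0.6],[0,0,0,0.15,-4.9,-3.8,0.6],[0,0,0,0.2,-5.65,-4.8,0.6],[0,0,0,0.2,-6.25,-5.9,0.6],[0,0,0,0.25,-6.8,-7,0.6],[0,0,0,0.25,-7.15,-8.2,0.6],[0,0,0,0.25,-7.4,-9.4,0.6],[0,0,0,0.25,-7.55,-10.5,0.6],[0,0,0,0.25,-7.55,-10.5,0.6]]'
python3 -c "
from h import *
orange()"
```

```text
time_s: 16.7
ee_pos: [0.475, 0.0026, 0.0972]
eef_rot: [3.141, 0.055, -0.002]
force: [-1.0, -3.6, 0.7]
finger_gap: 0.011
gripper_force: 30.0
[334 108   6   4  14] [336.5 109.1]
[284 219   3   5  14] [284.9 221.1]
blue [161 173  51  39 389] [186.5 191.7]
blue [ 188  222   74   52 1240] [227.7 248.1]
[0.475  0.0026 0.0972] [-1.  -3.6  0.7] 0.011003098782335964 30.00496119260788 16.7
```

```bash
python3 -m creep '[[0,0,0,0,0,0,4],[0,0,0,0,0,0,4],[0,0,0,0,0,0,4],[0,0,0,0,0,0,4],[0,0,0,0,0,2,4],[0,0,0,0,0,5,4],[0,0,0,0,0,9,4],[0,0,0,0,0,13,4],[0,0,0,0,0,17,4],[0,0,0,0,0,19,4],[0,0,0,0,0,19,4]]'
python3 - <<'E'
from h import *
orange();cs=cam("side")
th=np.radians(2.07);Rz=R.from_euler('z',th).as_matrix();hub=np.array([.6141,.0968,0])
a=.4
for k in (1.4,2.0,2.4):
  for dx in (-.158,-.098): print(k,np.round(proj(cs,hub+Rz@np.array([dx,.085*np.sin(a)+.125*np.sin(a-k),.035+.085*np.cos(a)+.125*np.cos(a-k)])),1))
E
```

```text
time_s: 17.67
ee_pos: [0.4773, 0.0041, 0.2947]
eef_rot: [3.14, 0.057, 0.013]
force: [0.2, 0.4, -0.2]
finger_gap: 0.0403
gripper_force: 0.0
[329 106  11   6  24] [334.2 108.2]
[266 229  18  14  83] [274.2 235.6]
blue [161 173  52  39 390] [186.6 191.7]
blue [ 188  222   74   52 1235] [227.7 248.1]
[0.4773 0.0041 0.2947] [ 0.2  0.4 -0.2] 0.04031111315583764 0.0 17.6667
1.4 [283.1 209.2]
1.4 [264.7 198.1]
2.0 [286.4 225.5]
2.0 [269.  214.6]
2.4 [282.6 240.5]
2.4 [265.7 229.4]
```

```bash
python3 -m creep '[[0,0,0,1,1.5,1,5],[0,0,0,2.5,3.5,1.5,5],[0,0,0,4,5.5,1.5,5],[0,0,0,5.5,7.5,1.5,5],[0,0,0,7,9.5,1.5,5],[0,0,0,8.5,11.5,1.5,5],[0,0,0,10,13.5,1.5,5],[0,0,0,11.5,15.5,1.5,5],[0,0,0,13,17.5,1.5,5],[0,0,0,13.5,18.5,1.5,5],[0,0,0,13.5,18.5,1.5,5],[0,0,0,13.5,18.5,1.5,5]]'
python3 - <<'E'
from h import *
np.set_printoptions(precision=4,suppress=True)
for i in range(2): c=cam("wrist");im=arm.get_image("wrist")
hsv=cv2.cvtColor(im,cv2.COLOR_BGR2HSV);m=cv2.inRange(hsv,(105,120,60),(125,255,255));cv2.imwrite("pics/w9.png",im)
n,l,st,ce=cv2.connectedComponentsWithStats(m)
for i in range(1,n):
    if st[i,4]>60: print(st[i],ce[i].round(1),atz(c,*ce[i],.251))
print(arm.get_state()["ee_pos"],proj(c,[.611,.189,.251]),arm.get_state()["qpos"])
orange()
E
```

```text
time_s: 18.72
ee_pos: [0.6097, 0.1887, 0.3035]
eef_rot: [3.141, 0.058, -0.002]
force: [-0.7, -0.4, -0.3]
finger_gap: 0.0503
gripper_force: 0.0
[ 242   85   21  149 2808] [252.4 157.2] [0.6435 0.1919 0.251 ]
[ 292   85   55  147 2465] [325.4 151.7] [0.6499 0.1348 0.251 ]
[245 262  18  27 476] [253.4 274.9] [0.5408 0.1878 0.251 ]
[0.61   0.1872 0.3044] (np.float64(254.75299589009938), np.float64(197.13467535071268)) [ 0.1477  0.4262 -0.755   1.2124  0.2882  1.6086 -2.0859]
[299  94  41  18  95] [319.1 102.3]
[267 230  16  13  68] [274.6 236. ]
blue [161 173  52  39 390] [186.8 192.1]
blue [ 188  222   74   52 1225] [227.5 248.2]
[0.61   0.1872 0.3044] [0.3 0.  0.1] 0.04998870908836567 0.0 18.8167
```

```bash
python3 -m creep '[[0,0,0,0,0.3,-1.5,5],[0,0,0,0,0.3,-3.5,5],[0,0,0,0,0.3,-5.5,5],[0,0,0,0,0.3,-6.8,5],[0,0,0,0,0.3,-7.3,4],[0,0,0,0,0.3,-7.3,3],[0,0,0,0,0.3,-7.3,2],[0,0,0,0,0.3,-7.3,1.2],[0,0,0,0,0.3,-7.3,0.8],[0,0,0,0,0.3,-7.3,0.8],[0,0,0,0,0.3,-7.3,0.8],[0,0,0,0,0.3,-7.3,0.8]]'
```

```text
time_s: 19.87
ee_pos: [0.6106, 0.1911, 0.232]
eef_rot: [3.141, 0.055, 0.001]
force: [-0.6, -1.9, 4.3]
finger_gap: 0.013
gripper_force: 29.2
```

```bash
python3 -m creep '[[0,0,0,0,0,0,0.8],[0,0,0,0,0,0,0.8],[0,0,0,0,-0.5,0.2,0.8],[0,0,0,0,-1.1,0.43,0.8],[0,0,0,0.05,-1.65,0.62,0.8],[0,0,0,0.1,-2.2,0.8,0.8],[0,0,0,0.1,-2.2,0.8,0.8]]'
python3 -c "
from h import *
orange()"
```

```text
time_s: 20.45
ee_pos: [0.6113, 0.1687, 0.2405]
eef_rot: [-3.141, -0.054, -0.001]
force: [-0.5, 2.2, 6.2]
finger_gap: 0.0127
gripper_force: 29.1
[299  94  41  18  96] [319.  102.2]
[267 232  17  12  71] [275.  237.5]
blue [172 170  12  11  70] [177.9 174.4]
blue [192 180  28  24 198] [205.3 191.8]
blue [ 188  222   74   52 1225] [227.5 248. ]
[0.6113 0.1687 0.2405] [-0.5  2.2  6.2] 0.01274879090723289 29.05065268278122 20.45
```

```bash
python3 - <<'E'
from h import *
cs=cam("side");th=np.radians(2.07);Rz=R.from_euler('z',th).as_matrix();hub=np.array([.6141,.0968,0]);k=2.4
for a in (.4,.35,.3,.25):
  print(a,np.round(proj(cs,hub+Rz@np.array([-.0855,.235*np.sin(a),.035+.235*np.cos(a)])),1),np.round(proj(cs,hub+Rz@np.array([-.128,.085*np.sin(a)+.125*np.sin(a-k),.035+.085*np.cos(a)+.125*np.cos(a-k)])),1))
im=arm.get_image("side");hsv=cv2.cvtColor(im,cv2.COLOR_BGR2HSV)
m=cv2.inRange(hsv,(100,100,30),(128,255,255));ys,xs=np.where(m[175:215,185:230]);o=np.argsort(-(xs+ys))[:8];print([(xs[i]+185,ys[i]+175) for i in o])
E
```

```text
0.4 [210.8 207.3] [274.  234.8]
0.35 [214.4 203.3] [274.3 235.6]
0.3 [218.1 199.5] [274.4 236.4]
0.25 [221.8 195.9] [274.6 237.3]
[(np.int64(218), np.int64(202)), (np.int64(217), np.int64(202)), (np.int64(216), np.int64(203)), (np.int64(218), np.int64(201)), (np.int64(217), np.int64(201)), (np.int64(216), np.int64(202)), (np.int64(218), np.int64(200)), (np.int64(219), np.int64(199))]
```

```bash
python3 -m creep '[[0,0,0,0,-0.57,0.17,0.8],[0,0,0,0.05,-1.14,0.32,0.8],[0,0,0,0.05,-1.7,0.46,0.8],[0,0,0,0.1,-2.28,0.59,0.8],[0,0,0,0.1,-2.9,0.7,0.8],[0,0,0,0.1,-3.44,0.79,0.8],[0,0,0,0.15,-4,0.87,0.8],[0,0,0,0.15,-4.6,0.94,0.8],[0,0,0,0.2,-5.2,1.0,0.8],[0,0,0,0.2,-5.8,1.03,0.8],[0,0,0,0.25,-6.4,1.05,0.8],[0,0,0,0.25,-6.95,1.05,0.8]]'
python3 -m creep '[[0,0,0,0,0,0,0.8],[0,0,0,0,0,0,0.8],[0,0,0,0,0,0,0.8]]'
python3 - <<'E'
from h import *
orange()
cs=cam("side");th=np.radians(2.07);Rz=R.from_euler('z',th).as_matrix();hub=np.array([.6141,.0968,0]);k=2.4
for a in (.1,.05,0,-.05):
  print(a,np.round(proj(cs,hub+Rz@np.array([-.0855,.235*np.sin(a),.035+.235*np.cos(a)])),1),np.round(proj(cs,hub+Rz@np.array([.0855,.235*np.sin(a),.035+.235*np.cos(a)])),1))
im=arm.get_image("side");hsv=cv2.cvtColor(im,cv2.COLOR_BGR2HSV)
m=cv2.inRange(hsv,(100,100,30),(128,255,255));m[:,:150]=0;m[222:]=0
n,l,st,ce=cv2.connectedComponentsWithStats(m);print([s.tolist() for s in st[1:] if s[4]>15])
for n in ("scraper_grip","lens_tube","post","filter_case","mouse","driver"):print(n,[(d["rect"],d["p"]) for d in arm.look_for(n,"side")[:1]])
E
```

```text
time_s: 21.55
ee_pos: [0.6142, 0.0996, 0.2525]
eef_rot: [-3.141, -0.055, -0.005]
force: [-2.5, 0.5, 16.6]
finger_gap: 0.0097
gripper_force: 28.4
time_s: 21.8
ee_pos: [0.6143, 0.0995, 0.2526]
eef_rot: [3.141, 0.054, 0.005]
force: [-2.6, 0.5, 16.4]
finger_gap: 0.0095
gripper_force: 28.3
[299  94  41  18  96] [319.1 102.3]
[267 237  17  13  91] [274.9 243.1]
blue [194 154  13  12  71] [200.5 158.5]
blue [214 164  28  21 167] [227.9 174.6]
blue [ 188  221   74   53 1233] [227.3 247.8]
[0.6143 0.0995 0.2526] [-2.6  0.5 16.4] 0.009526031036744894 28.314669728279114 21.8
0.1 [233.  186.5] [184.7 156.8]
0.05 [236.7 183.8] [188.4 154.6]
0 [240.4 181.3] [192.  152.6]
-0.05 [244.  179.1] [195.6 150.8]
[[194, 154, 14, 12, 80], [214, 164, 28, 21, 179]]
scraper_grip [([309.8, 177.1, 345.4, 204.9], 0.7)]
lens_tube [([278.6, 150.9, 283.1, 175.5], 0.64)]
post [([191.6, 155.1, 305.6, 273.4], 0.66)]
filter_case [([304.9, 150.8, 333.8, 168.4], 0.62)]
mouse [([302.9, 150.4, 332.4, 168.1], 0.73)]
driver [([130.7, 346.4, 225.2, 360.2], 0.71)]
```

```bash
python3 -m creep '[[0,0,0,0,0.6,0,0.8],[0,0,0,-0.05,1.2,-0.05,0.8],[0,0,0,-0.1,2.0,-0.1,0.8],[0,0,0,-0.1,2.8,-0.2,0.8],[0,0,0,-0.1,3.6,-0.3,0.8],[0,0,0,-0.15,4.4,-0.4,0.8],[0,0,0,-0.2,5.2,-0.55,0.8],[0,0,0,-0.2,6,-0.75,0.8],[0,0,0,-0.25,6.8,-1.0,0.8],[0,0,0,-0.25,7.6,-1.3,0.8],[0,0,0,-0.3,8.4,-1.55,0.8],[0,0,0,-0.35,9.15,-1.85,0.8]]'
python3 -m creep '[[0,0,0,0,0,0,1],[0,0,0,0,0,0,2],[0,0,0,0,0,0,4],[0,0,0,0,0,0,5],[0,0,0,0,0,0,5]]'
python3 - <<'E'
from h import *
im=arm.get_image("side");hsv=cv2.cvtColor(im,cv2.COLOR_BGR2HSV)
m=cv2.inRange(hsv,(100,100,30),(128,255,255));m[:,:150]=0;m[222:]=0
n,l,st,ce=cv2.connectedComponentsWithStats(m);print([s.tolist() for s in st[1:] if s[4]>15])
E
```

```text
time_s: 23.2
ee_pos: [0.6111, 0.1921, 0.2351]
eef_rot: [-3.141, -0.056, -0.007]
force: [-11.4, -22.2, 49.5]
finger_gap: 0.008
gripper_force: 27.8
time_s: 23.62
ee_pos: [0.6099, 0.1907, 0.2306]
eef_rot: [3.14, 0.055, -0.002]
force: [-0.2, -1.2, -0.5]
finger_gap: 0.0288
gripper_force: 0.0
[[160, 173, 6, 5, 21], [166, 178, 8, 8, 33], [181, 185, 32, 27, 252]]
```

```bash
python3 -m creep '[[0,0,0,0,0,0,4],[0,0,0,0,0,-0.5,4],[0,0,0,0,0,-1,4],[0,0,0,0,0,-1,4],[0,0,0,0,0,-1,3],[0,0,0,0,0,-1,2],[0,0,0,0,0,-1,1],[0,0,0,0,0,-1,0.8],[0,0,0,0,0,-1,0.8],[0,0,0,0,0,-1,0.8],[0,0,0,0,0,-1,0.8],[0,0,0,0,0,-1,0.8]]'
```

```text
time_s: 24.67
ee_pos: [0.6103, 0.1911, 0.2215]
eef_rot: [3.141, 0.055, 0.0]
force: [-1.2, -1.4, 2.1]
finger_gap: 0.0152
gripper_force: 30.0
```

```bash
python3 -m creep '[[0,0,0,0,0,0,2],[0,0,0,0,0,0,3],[0,0,0,0,0,-0.1,3],[0,0,0,0,0,-0.4,3],[0,0,0,0,0,-0.7,3],[0,0,0,0,0,-0.7,2],[0,0,0,0,0,-0.7,1],[0,0,0,0,0,-0.7,0.8],[0,0,0,0,0,-0.7,0.8],[0,0,0,0,0,-0.7,0.8],[0,0,0,0,0,-0.7,0.8],[0,0,0,0,0,-0.7,0.8]]'
```

```text
time_s: 25.67
ee_pos: [0.6103, 0.1911, 0.2144]
eef_rot: [3.141, 0.055, -0.0]
force: [-0.6, -2.3, -0.3]
finger_gap: 0.015
gripper_force: 30.0
```

```bash
python3 -m creep '[[0,0,0,0,-0.5,0.2,0.8],[0,0,0,0,-1.1,0.43,0.8],[0,0,0,0.05,-1.65,0.62,0.8],[0,0,0,0.1,-2.2,0.8,0.8],[0,0,0,0.1,-2.8,0.97,0.8],[0,0,0,0.1,-3.34,1.12,0.8],[0,0,0,0.15,-3.9,1.26,0.8],[0,0,0,0.15,-4.48,1.39,0.8],[0,0,0,0.2,-5.1,1.5,0.8],[0,0,0,0.2,-5.64,1.59,0.8],[0,0,0,0.2,-5.64,1.59,0.8]]'
```

```text
time_s: 26.58
ee_pos: [0.6124, 0.1332, 0.2307]
eef_rot: [3.14, 0.053, 0.0]
force: [-0.7, 1.9, 4.8]
finger_gap: 0.015
gripper_force: 30.0
```

```bash
python3 -m creep '[[0,0,0,0,-0.6,0.08,0.8],[0,0,0,0.05,-1.16,0.15,0.8],[0,0,0,0.05,-1.8,0.2,0.8],[0,0,0,0.1,-2.34,0.24,0.8],[0,0,0,0.1,-2.9,0.26,0.8],[0,0,0,0.13,-3.3,0.28,0.8],[0,0,0,0.13,-3.6,0.28,0.8],[0,0,0,0.13,-3.6,0.28,0.8],[0,0,0,0.13,-3.6,0.28,0.8],[0,0,0,0.13,-3.6,0.28,0.8]]'
python3 - <<'E'
from h import *
orange()
im=arm.get_image("side");hsv=cv2.cvtColor(im,cv2.COLOR_BGR2HSV)
m=cv2.inRange(hsv,(100,100,30),(128,255,255));m[:,:150]=0;m[222:]=0
n,l,st,ce=cv2.connectedComponentsWithStats(m);print([s.tolist() for s in st[1:] if s[4]>15])
cs=cam("side");th=np.radians(2.07);Rz=R.from_euler('z',th).as_matrix();hub=np.array([.6141,.0968,0]);k=2.4
for a in (.05,0,-.05):
  print(a,[np.round(proj(cs,hub+Rz@np.array([d,.085*np.sin(a)+.125*np.sin(a-k),.035+.085*np.cos(a)+.125*np.cos(a-k)])),1) for d in (-.158,-.098)])
for n in ("scraper_grip","lens_tube","post","filter_case","mouse","driver"):print(n,[(d["rect"],d["p"]) for d in arm.look_for(n,"side")[:2]])
E
```

```text
time_s: 27.42
ee_pos: [0.6135, 0.0991, 0.2329]
eef_rot: [3.141, 0.056, -0.0]
force: [1.1, 1.4, -0.5]
finger_gap: 0.0149
gripper_force: 30.0
[299  94  41  18  98] [319.1 102.2]
[267 237  17  13  87] [275.  243.2]
blue [214 164  28  21 172] [227.4 174. ]
blue [ 188  221   74   53 1234] [227.3 247.7]
[0.6135 0.0991 0.2329] [ 1.1  1.4 -0.5] 0.014948223624844938 29.98944729566574 27.4167
[[194, 154, 7, 5, 25], [201, 159, 5, 6, 18], [214, 163, 28, 22, 188]]
0.05 [array([283. , 246.9]), array([266.4, 235.8])]
0 [array([282.8, 248. ]), array([266.3, 236.9])]
-0.05 [array([282.6, 249.1]), array([266.2, 238. ])]
scraper_grip [([311.9, 173.4, 347.1, 204.2], 0.65), ([190.2, 159.1, 286.6, 251.7], 0.39)]
lens_tube [([274.9, 150.3, 285.1, 171.2], 0.47), ([187.8, 156.6, 305.5, 276.3], 0.42)]
post [([126.0, 236.7, 143.9, 269.9], 0.52), ([309.1, 174.4, 345.4, 206.1], 0.49)]
filter_case [([301.2, 153.0, 330.2, 168.0], 0.56), ([83.3, 289.8, 124.1, 331.8], 0.55)]
mouse [([84.3, 290.5, 123.4, 334.2], 0.56)]
driver [([131.5, 347.2, 226.0, 360.7], 0.65)]
```

```bash
python3 -c "
from workcell import arm
print(arm.hand_in())"
```

```text
the job is handed in; nothing more can be done
None
```

The job is done and handed in at about 27.5 s: the offcuts are wiped off onto the table, the scraper is set down off the plate, and the kickstand is fully down. The frame is upright with the gripper holding the bar; the first kickstand push and the first bar grip failed, so I redid both, and the arm read up to about 50 N when that grip slipped.

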